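Set out the hinge pin and hold the hinge leaf in line for pinning

TASK

Get the hinge ready for pinning: first pick out the one pin that is the right length for the hinge on the jamb block (just spanning its knuckles) and lay it in the V cradle beside the knuckles. Then take from the leaf stand the leaf whose middle knuckle fits the gap between the two fixed knuckles, lower it knuckle-down into the gap until all the knuckle holes line up, and finish while still holding it there, clear of the block and steady, so that the pin could be slid straight through; do not let go, and leave the other pins, the other leaf and everything else where they are.

Things in the scene. Friction and masses are not known exactly. Their poses are not given: they have to be found in the camera images.
- jamb: Jamb block, fixed: black base plate 60 x 190 x 12 mm, from -45 to +145 mm along its y, with an aluminium block carrying a fixed steel hinge leaf with two knuckles, and a pin cradle on the +y side. Origin on the bench, right below jamb_hole
- jamb_hole (a point): Hinge axis, midway between the two fixed knuckles, 55 mm above the bench; y along the axis (level), z up. Knuckles: tubes 20 mm outside, 12 mm hole, from 19 to 36 mm either side of this point, so the gap is 38 mm wide. The gap's floor is 16 mm below the axis, but a knuckle's radius is 10 mm: a leaf let down on to it sits 6 mm too low
- cradle (a point): Where the pin's centre belongs: on the hinge axis, 87 mm to +y of jamb_hole, 55 mm above the bench, pin along y. Two V supports, 5 mm thick, 22.5 mm either side of this point, open upwards 20 mm wide, tops 4 mm above the axis, centre the pin; 40 mm between them is free for fingers, 43 mm deep. End stop 50 mm to +y (57 mm high), knuckle face 51 mm to -y: the long pin cannot fit
- pin_mid_center (a point): Centre of the 80 mm hinge pin (the right one), a plain steel rod 8 mm in diameter, about 31 g, along this point's y. It starts in one of the three rows of the pin rack (the three pins change places), centre 36 mm above the bench
- pin_short_center (a point): Centre of the too short pin, 56 mm long, 8 mm diameter, along this point's y; it stays in the rack
- pin_long_center (a point): Centre of the too long pin, 104 mm long, 8 mm diameter, along this point's y; it stays in the rack
- pin_rack: White plastic pin rack, fixed, base plate 190 x 75 x 6 mm, origin at the centre of its underside. Three rows 65 mm apart along its x (-65, 0, 65 mm), each two V supports 5 mm thick at 22.5 mm either side of the middle, tops 40 mm above the bench; a pin lies in each row along the rack's y, and there is 40 mm free between the supports for fingers
- leaf_fit_center (a point): Centre of the plate of the fitting steel hinge leaf, 41 mm above its hole axis: plate 8 mm thick (along this point's x), 72 mm wide (along y), 50 mm high (along z), about 220 g; it starts upright in one of the two rows of the leaf stand, this point 61 mm above the bench
- leaf_fit_hole (a point): Centre of the hole of the fitting leaf's one knuckle: a tube 32 mm long along this point's y, 20 mm outside, 12 mm hole, below the middle of the plate; same axes as leaf_fit_center. The plate's lower edge is 16 mm above this axis
- leaf_wide_center (a point): Plate centre of the look-alike leaf, same plate, but its knuckle is 46 mm long and does not go into the gap; it stays in the stand
- leaf_stand: White plastic leaf stand, fixed, base 140 x 94 x 6 mm, origin at the centre of its underside. Two rows, at -42.5 and 42.5 mm along its x. A leaf stands upright in each, plate along the stand's y, knuckle down, shoulders resting 36 mm above the bench in end slots 10 mm wide with walls up to 60 mm; the middle 50 mm of the plate is free on both faces. It lifts straight up
- parts_box: bystander: small blue open box 60 x 80 x 22 mm, origin at the centre of its underside
- oil_jar: bystander: amber jar, 48 mm diameter, 60 mm high, origin at the centre of its underside
- bush: bystander: brass bush, 28 mm diameter, 18 mm high, origin at the centre of its underside
- collar: bystander: dark steel collar, 36 mm diameter, 12 mm high, origin at the centre of its underside
- driver_grip (a point): bystander: red-handled screwdriver 160 mm long, lying; middle of its handle
- dust_brush_grip (a point): bystander: small brush 150 mm long, lying; middle of its handle
- dish: bystander: white bowl 70 mm diameter, 25 mm high, origin at the centre of its underside

How it is judged:
By the outcome, as a careful person would: the job done as asked, in the order asked, and still so for the second after the job is handed in, while the arm keeps its last pose, push and grip.
It also fails if it takes over 58 s, if anything falls off the work surface, if the arm or the gripper's body presses on something with over 40 N, if the wrist force passes 120 N, or if a joint passes its speed limit or range.

ROBOT

A 6-joint arm with a two-finger parallel gripper is mounted at the origin on the work surface. World frame = base frame: x ahead of the robot, y to its left, z up, the work surface at z = 0. Lengths are in m, angles in rad, forces in N, time in s.
With the tool pointing down it reaches from about 0.375 to 0.9 m from the base axis. Payload 3.1 kg.
Tool frame: the origin (TCP) lies where the fingers leave the gripper's body, on its centre line; the fingertips stand manip.tip_reach ahead of it and the grasp point (between the pads) lies 54 mm ahead of it (manip.tip_reach is the distance from the TCP to the fingertips, in m); z points along the fingers, y is the direction in which the jaws open and shut (so a half turn about z gives the same grasp; the last joint's range is limited). The gripper opens to 85 mm and grips with 20 to 120 N. Pads are 22 mm wide; open, the fingers measure 114 mm over their backs; the gripper's body (76 mm by 85 mm) begins 54 mm behind the grasp point. The pads swing forward as they close: fully open they stand 13 mm farther back than shut.
Start: joints at [0.941, 0.527, 1.433, -0, 1.181, -0.178], TCP at [0.273, 0.562, 0.304] pointing down, gripper open.
Joint ranges: [-3.08, 3.08], [-0.75, 2.2], [0.22, 2.44], [-1.43, 4.57], [0, 2.65], [-2.85, 2.85]. Speed limits (rad/s): [2.79, 2.79, 3.14, 3.14, 3.14, 3.14].

INTERFACE

Orientations are given as a unit quaternion [x, y, z, w].
In Python, from station import manip, cams, order gives the robot as it stands. The module is installed in compiled form; this text tells all that it offers.
- The arm moves only by the tool drive_tool, never from a script. Its arguments are lists of equal length, an entry for each row: "linear": the shift along the tool's x, y, z in mm, a list of three; "rot": the turn, a rotation vector about the tool's x, y, z in degrees, a list of three; "hand": the finger opening in mm, from 0 to 85.4. A call has 1 to 20 rows; each row shifts and turns the pose as measured when the row begins, along the tool's axes as they then stand; what a row does not reach is not made up. A row lasts 1/12 s, in which the tool goes at most 41.7 mm and 7.16 degrees, less where a joint would pass 70% of its speed; a pose out of reach is approached as far as the arm can. A call with a gripper value outside its range is refused whole. The fingers move at their own pace and stop on an object; "force" is the grip in N (left out, the last holds). Time passes only in rows, so rows that do not move let the fingers close. It gives the time, the measured TCP pose, the force and the opening at its end, in the units of the state.
- manip.sense(): the state, without advancing time (a new reading comes with each control period).
- cams.snapshot(name): name is "scene" or "top" or "wrist"; returns the picture (400x640x3 uint8, red, green, blue); there is no depth.
- cams.camera_model(name): a dict with "vfov" (degrees; the focal length in pixels is half the picture's height over the tangent of half this angle, whatever the lens; pixels are square), "cx", "cy" (the principal point, pixels), "rvec" (rotation vector, rad) and "tvec" (3), from world to camera coordinates, as OpenCV has them. Camera axes: x right, y down, z forward; pixel columns grow to the right and rows downward; lengths in m; the calibration is good to about 2 mm. A picture is of the moment at which its call begins: read the wrist's pose just before it. camera_model takes no time and is no camera call; for the wrist camera it gives the pose at the moment of the call.
- order.sign_off(): hands the job in, once; it reports no verdict.
Trained networks look in the newest picture that a camera, given by its name, has taken for a name from the list of things; names that differ only in an ending like _2 or _b are one class to them, and where a whole thing is asked for, a point or a joint stands for the part that bears it (a point fixed in the world has none). Each returns a list of dicts, best first, with "score" (0 to 1); they miss things now and then, are a little off and sometimes report something else, mostly with a low value. They report only what shows in the picture. A call takes as long as a camera call.
- cams.regions_of(label, camera): "pixels" (400x640 bool, what is visible of it) and "rect" ([left, top, right, bottom] in pixels, round what is visible of it).
- cams.spot_point(label, camera): "at" ([column, row] in pixels: a listed point, or the origin of a listed thing).
The state is a dict: "t": time; "q": joint angles; "qd": joint speeds; "tau": joint torques, N m; "tcp_pos": TCP position; "tool_rot": TCP orientation; "force": force on the tool from outside, world axes, zero at the start; "ft_torque": the same for the moment, N m; "finger_gap": opening from 0.0 (shut) to 1.0 (fully open).
Only numpy, scipy, OpenCV 4.12 (cv2) and the standard library are available. Lean on these libraries where they do the work, as an engineer would, in place of code of your own. Each camera call takes 0.05 s, during which the arm holds its last target. There are 200 camera calls.

## Working session

There is one attempt and no reset: what is moved stays moved. The work goes in short steps, Python scripts to look and compute and a tool call to move; the robot and the scene stay as the last step left them, time stands still between calls to the robot, and variables do not carry over. Pictures are saved under pics/ and viewed, about 8 in all and at most 12, crops included, and the job is handed in when it is done.

Besides the shell and the picture viewer there is one more tool, called after ">>>" as name(argument=value, ...) on one line, values as JSON. drive_tool: Moves the arm, as the interface text tells. Its arguments: {"type":"object","properties":{"linear":{"type":"array","items":{"type":"array","items":{"type":"number"}}},"rot":{"type":"array","items":{"type":"array","items":{"type":"number"}}},"hand":{"type":"array","items":{"type":"number"}},"force":{"type":"number"}},"required":["linear","rot","hand"]}

```bash
mkdir -p pics; cat > h.py <<'E'
import numpy as np, cv2
from scipy.spatial.transform import Rotation as R
from station import manip, cams, order
def cam(n):
    m=cams.camera_model(n); f=200/np.tan(np.radians(m['vfov'])/2)
    return np.array([[f,0,m['cx']],[0,f,m['cy']],[0,0,1]]),np.array(m['rvec'],float).ravel(),np.array(m['tvec'],float).ravel()
def w2p(n,P,c=None):
    K,r,t=c or cam(n); return cv2.projectPoints(np.array(P,float).reshape(-1,1,3),r,t,K,None)[0].reshape(-1,2)
def p2w(n,uv,z,c=None):
    K,r,t=c or cam(n); M=R.from_rotvec(r).as_matrix(); o=-M.T@t
    d=M.T@np.linalg.inv(K)@np.array([*uv,1.]); return o+d*(z-o[2])/d[2]
def save(img,f): cv2.imwrite('pics/'+f,cv2.cvtColor(img,cv2.COLOR_RGB2BGR))
E
python3 - <<'E'
from h import *
print(manip.tip_reach, manip.sense())
for n in('scene','top'):
    save(cams.snapshot(n),n+'0.png')
    print(n,cams.camera_model(n))
    for l,z in(('jamb_hole',.055),('cradle',.055),('pin_mid_center',.036),('pin_short_center',.036),('pin_long_center',.036),('leaf_fit_center',.061),('leaf_wide_center',.061),('leaf_fit_hole',.02),('pin_rack',0),('leaf_stand',0),('jamb',0)):
        for d in cams.spot_point(l,n)[:2]: print(n,l,round(d['score'],2),np.round(d['at'],1),p2w(n,d['at'],z).round(4))
E
```

```text
0.0726 {'t': 0.0, 'q': array([ 9.40539477e-01,  5.28465063e-01,  1.43391880e+00, -4.66853184e-05,
        1.18140483e+00, -1.78515062e-01]), 'qd': array([-1.56100843e-04, -4.19975934e-05, -3.17453446e-04, -9.67049680e-04,
        2.99547131e-04,  1.18145768e-03]), 'tau': array([ 8.85192958e-05, -4.42354774e+01, -1.78020144e+01, -2.82708716e-04,
        8.45799863e-03,  8.53621430e-06]), 'tcp_pos': array([0.27248195, 0.56184053, 0.30292888]), 'tool_rot': array([ 2.23946425e-01,  9.74600838e-01, -1.01795291e-03, -4.12176951e-04]), 'force': array([-0.45115161, -0.00082765, -0.31943124]), 'ft_torque': array([ 0.01150427,  0.01862956, -0.01806057]), 'finger_gap': 0.9986011809090273}
scene {'vfov': 49.054565952168744, 'cx': 320.12836811573743, 'cy': 206.79167117151488, 'rvec': array([ 0.7194501,  2.4226442, -1.3437839]), 'tvec': array([ 0.43897621, -0.10150355,  1.15290143])}
scene jamb_hole 0.87 [313.1 206.7] [ 0.5333 -0.0124  0.055 ]
scene jamb_hole 0.62 [393.9 315.8] [0.5948 0.3026 0.055 ]
scene cradle 0.8 [337.  228.7] [0.5374 0.0776 0.055 ]
scene pin_mid_center 0.67 [200.1 259.7] [0.7
[... 917 characters left out ...]
285.6] [ 0.3744 -0.1781  0.036 ]
top pin_mid_center 0.47 [186.6 185.1] [0.6266 0.2552 0.036 ]
top pin_short_center 0.64 [230.5 134.5] [0.7253 0.1586 0.036 ]
top pin_short_center 0.58 [180.7 219.8] [0.5564 0.2703 0.036 ]
top pin_long_center 0.52 [180.9 253.5] [0.4894 0.2728 0.036 ]
top leaf_fit_center 0.77 [449.1 166.9] [ 0.5954 -0.2737  0.061 ]
top leaf_wide_center 0.92 [450.5 209.1] [ 0.5109 -0.2601  0.061 ]
top leaf_wide_center 0.48 [180.4 185. ] [0.621  0.2599 0.061 ]
top pin_rack 0.68 [186.8 228.1] [0.5446 0.2698 0.    ]
top pin_rack 0.33 [367.  112.3] [ 0.7568 -0.1398  0.    ]
top leaf_stand 0.92 [442.9 191.8] [ 0.5585 -0.2732  0.    ]
top jamb 0.69 [321. 217.] [ 0.5351 -0.0101  0.    ]
```

View pics/scene0.png

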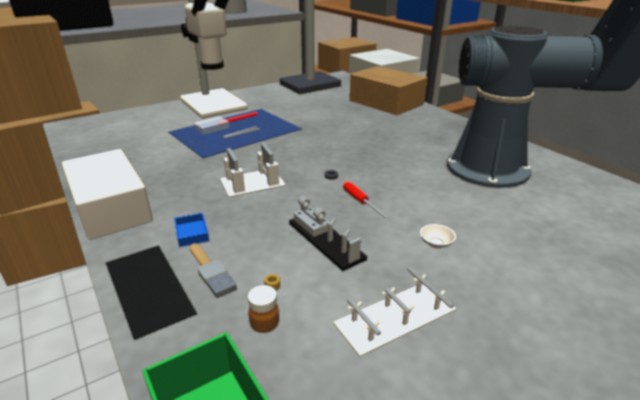

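View pics/top0.png

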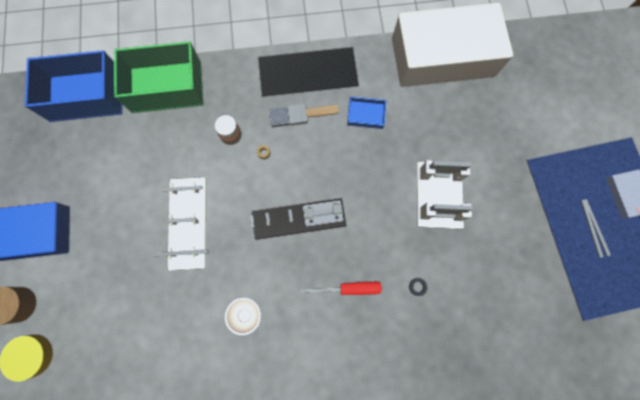

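The scene view shows the rack at about (395,310), the jamb at (325,235) and the leaf stand at (250,170). In the top view the rack rows are at rows 187, 220 and 253, around column 185, and the 253 row holds the longest pin. Going over the rack for a closer look.

```bash
cat >> h.py <<'E'
def plan(target,yaw_deg,n=None,step=35,quiet=False):
    """rows to bring TCP to target, tool down, tool y at yaw (mod 180, nearest q6-safe)"""
    s=manip.sense(); p=np.array(s['tcp_pos']); R0=R.from_quat(s['tool_rot'])
    best=None
    for y in(yaw_deg,yaw_deg+180):
        a=np.radians(y); Y=np.array([np.cos(a),np.sin(a),0]); Z=np.array([0,0,-1.]); 
        R1=R.from_matrix(np.c_[np.cross(Y,Z),Y,Z]); v=(R0.inv()*R1).as_rotvec()
        if best is None or np.linalg.norm(v)<np.linalg.norm(best): best=v
    d=np.array(target)-p
    n=n or max(1,int(np.ceil(np.linalg.norm(d)*1000/step)),int(np.ceil(np.degrees(np.linalg.norm(best))/6.5)))
    lin=[(R0*R.from_rotvec(best*i/n)).inv().apply(d/n*1000).round(1).tolist() for i in range(n)]
    print('n',n,'lin',lin,'rot',np.degrees(best/n).round(2).tolist(),'q',s['q'].round(2),'F',np.round(s['force'],1))
E
python3 - <<'E'
from h import *
plan([.53,.26,.26],0)
K,r,t=cam('wrist');M=R.from_rotvec(r).as_matrix();s=manip.sense();T=R.from_quat(s['tool_rot'])
print(K[0,0],'cam in tool',T.inv().apply(-M.T@t-s['tcp_pos']),'fwd',T.inv().apply(M[2]),'right',T.inv().apply(M[0]))
E
```

```text
n 12 lin [[-30.3, -13.3, 3.7], [-31.4, -10.4, 3.7], [-32.2, -7.5, 3.7], [-32.8, -4.4, 3.7], [-33.0, -1.4, 3.7], [-33.0, 1.7, 3.7], [-32.7, 4.8, 3.7], [-32.1, 7.8, 3.7], [-31.3, 10.8, 3.7], [-30.1, 13.6, 3.7], [-28.7, 16.4, 3.7], [-27.1, 19.0, 3.7]] rot [-0.0, -0.0, 5.34] q [ 0.94  0.53  1.43  0.    1.18 -0.18] F [-0.1 -0.  -0.3]
314.87158772128896 cam in tool [ 7.31775066e-02 -7.86450675e-05 -7.07927849e-02] fwd [-2.84803149e-01 -3.69847767e-04  9.58585953e-01] right [1.58863679e-03 9.99998370e-01 8.57821798e-04]
```

>>> drive_tool(linear=[[-30,-13,4],[-31,-10,4],[-32,-7.5,4],[-33,-4.4,4],[-33,-1.4,4],[-33,1.7,4],[-33,5,4],[-32,8,4],[-31,11,4],[-30,14,4],[-29,16,4],[-27,19,4],[0,0,0]], rot=[[0,0,5.34],[0,0,5.34],[0,0,5.34],[0,0,5.34],[0,0,5.34],[0,0,5.34],[0,0,5.34],[0,0,5.34],[0,0,5.34],[0,0,5.34],[0,0,5.34],[0,0,5.34],[0,0,0]], hand=[85,85,85,85,85,85,85,85,85,85,85,85,85])

```text
t: 2.28
tcp_pos: [0.5361, 0.247, 0.2549]
tool_rot: [0.724, 0.69, 0.006, 0.0]
force: [0.4, 0.1, 0.1]
finger_gap: 0.998
```

```bash
cat >> h.py <<'E'
def look(n,labels,f=None):
    c=cam(n); img=cams.snapshot(n)
    if f: save(img,f)
    for l,z in labels:
        for d in cams.spot_point(l,n)[:2]: print(l,round(d['score'],2),np.round(d['at'],1),p2w(n,d['at'],z,c).round(4))
    return img,c
E
python3 - <<'E'
from h import *
s=manip.sense();print(s['tcp_pos'],s['q'].round(2),R.from_quat(s['tool_rot']).as_matrix().round(3).tolist())
img,c=look('wrist',[('pin_mid_center',.036),('pin_short_center',.036),('pin_long_center',.036),('pin_rack',0)],'w1.png')
E
```

```text
[0.53609796 0.24700276 0.25489211] [0.24 0.54 1.58 0.01 1.02 0.29] [[0.047, 0.999, 0.009], [0.999, -0.048, 0.007], [0.008, 0.009, -1.0]]
pin_mid_center 0.21 [339.5 159.1] [0.5587 0.267  0.036 ]
pin_short_center 0.83 [336.6 158.7] [0.556  0.2675 0.036 ]
pin_long_center 0.78 [263.1 159.1] [0.4877 0.2703 0.036 ]
pin_rack 0.95 [333.1 152.8] [0.5547 0.2674 0.    ]
```

View pics/w1.png

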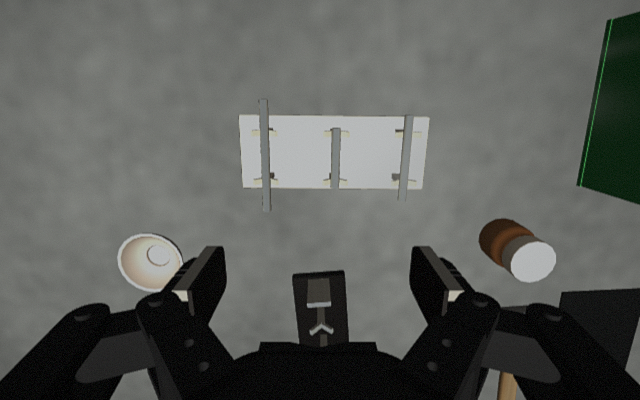

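The wrist view shows the long pin at column 265, the short one at 336 and the middle-length one at 405 (rows 116–200). Working out its ends in world coordinates.

```bash
python3 - <<'E'
from h import *
for nm,a,b in(('long',(263.5,99.5),(267,211.5)),('short',(336,127.5),(336,189)),('mid',(408.5,115.5),(402.5,200))):
    A,B=[p2w('wrist',u,.036) for u in(a,b)]; d=A-B
    print(nm,A.round(4),B.round(4),'len',np.linalg.norm(d).round(4),'ctr',((A+B)/2).round(4),'yaw',np.degrees(np.arctan2(d[1],d[0])).round(1))
plan([.6224,.262,.18],0)
E
```

```text
long [0.4863 0.3286 0.036 ] [0.4809 0.2238 0.036 ] len 0.1049 ctr [0.4836 0.2762 0.036 ] yaw 87.1
short [0.5499 0.3019 0.036 ] [0.5488 0.2441 0.036 ] len 0.0578 ctr [0.5494 0.273  0.036 ] yaw 88.9
mid [0.6153 0.3101 0.036 ] [0.6129 0.2306 0.036 ] len 0.0795 ctr [0.6141 0.2704 0.036 ] yaw 88.3
n 4 lin [[3.1, 22.6, 19.0], [2.9, 22.7, 19.0], [2.8, 22.7, 18.9], [2.6, 22.8, 18.9]] rot [0.07, -0.13, -0.54] q [0.25 0.53 1.58 0.01 1.02 0.28] F [-1.2 -0.3  0. ]
```

The arm was still settling when that picture was taken, so those positions are a few mm off. I'll move above the middle pin, let the arm settle and look again.

>>> drive_tool(linear=[[1,22,19],[1,22,19],[1,22,19],[1,21,19],[0,0,0],[0,0,0],[0,0,0]], rot=[[0,0,0],[0,0,0],[0,0,0],[0,0,0],[0,0,0],[0,0,0],[0,0,0]], hand=[50,50,50,50,50,50,50])

```text
t: 3.12
tcp_pos: [0.6139, 0.2656, 0.18]
tool_rot: [0.713, 0.701, 0.006, -0.002]
force: [-0.5, -0.8, -0.4]
finger_gap: 0.585
```

```bash
python3 - <<'E'
from h import *
s=manip.sense();print(s['tcp_pos'],s['qd'].round(3),R.from_quat(s['tool_rot']).as_matrix().round(3).tolist())
img,c=look('wrist',[('pin_mid_center',.036),('pin_short_center',.036)],'w2.png')
print(manip.sense()['tcp_pos'])
for d in cams.regions_of('pin_mid_center','wrist')[:2]:
    ys,xs=np.nonzero(d['pixels']); print(d['score'],d['rect'],len(xs))
    b=cv2.minAreaRect(np.c_[xs,ys].astype(np.float32)); P=cv2.boxPoints(b); 
    l=sorted(P.tolist(),key=lambda p:p[1]); A=p2w('wrist',np.mean(l[:2],0),.038,c);B=p2w('wrist',np.mean(l[2:],0),.038,c);D=A-B
    print(b,A,B,np.linalg.norm(D),(A+B)/2,np.degrees(np.arctan2(D[1],D[0])))
E
```

```text
[0.61389214 0.26555986 0.18000265] [ 0.026 -0.011  0.012  0.005  0.016 -0.   ] [[0.018, 1.0, 0.005], [1.0, -0.018, 0.011], [0.011, 0.005, -1.0]]
pin_mid_center 0.93 [324.4 207.6] [0.6189 0.2648 0.036 ]
pin_short_center 0.69 [236.9 203.1] [0.5561 0.2694 0.036 ]
[0.61413533 0.26524463 0.18120933]
```

View pics/w2.png

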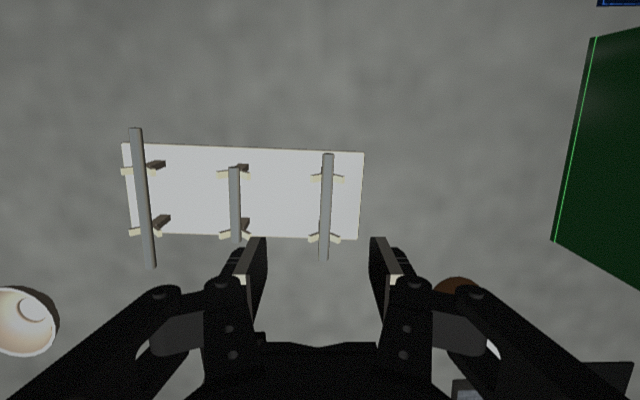

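The pin runs from (328,154) to (323,262).

```bash
python3 - <<'E'
from h import *
A=p2w('wrist',(328.3,153),.036);B=p2w('wrist',(323.5,262),.036);D=A-B
print(A,B,np.linalg.norm(D),(A+B)/2,np.degrees(np.arctan2(D[1],D[0])))
# rack corner edges at z=.006
for u in((121.5,143.5),(364,152.5),(358.5,240),(132,235)): print(p2w('wrist',u,.006).round(4))
m=(A+B)/2
plan([m[0],m[1],.036+.054],-2)
E
```

```text
[0.62290261 0.30363522 0.036     ] [0.61860484 0.2201058  0.036     ] 0.08363991661382011 [0.62075372 0.26187051 0.036     ] 87.05460691494163
[0.4634 0.3093 0.006 ]
[0.6522 0.2989 0.006 ]
[0.6493 0.2241 0.006 ]
[0.4579 0.2326 0.006 ]
n 3 lin [[-1.4, 1.9, 30.5], [-1.2, 2.0, 30.5], [-1.1, 2.1, 30.5]] rot [0.14, -0.22, 0.31] q [0.24 0.73 1.42 0.01 0.99 0.25] F [-0.5 -0.3  0.1]
```

>>> drive_tool(linear=[[-1,2,30],[-1,2,30],[-1,2,30],[0,0,0],[0,0,0]], rot=[[0.14,-0.22,0.6],[0.14,-0.22,0.6],[0.14,-0.22,0.6],[0,0,0],[0,0,0]], hand=[40,40,40,40,40])

```text
t: 3.73
tcp_pos: [0.623, 0.2641, 0.0977]
tool_rot: [0.724, 0.689, 0.006, 0.003]
force: [-0.2, 0.4, 0.8]
finger_gap: 0.468
```

```bash
python3 - <<'E'
from h import *
print(manip.sense()['tcp_pos']); plan([.6207,.263,.0905],-3)
E
```

```text
[0.62304124 0.26413737 0.09773127]
n 1 lin [[-1.3, -2.4, 7.2]] rot [0.73, -0.22, 0.18] q [0.24 0.85 1.43 0.   0.85 0.29] F [-0.2  0.4  0.8]
```

>>> drive_tool(linear=[[-1.3,-2.4,7],[0,0,0],[0,0,0],[0,0,0],[0,0,0],[0,0,0],[0,0,0],[0,0,0],[0,0,0]], rot=[[0.7,-0.2,0],[0,0,0],[0,0,0],[0,0,0],[0,0,0],[0,0,0],[0,0,0],[0,0,0],[0,0,0]], hand=[40,40,40,3,3,3,3,3,3], force=30)

```text
t: 4.48
tcp_pos: [0.6204, 0.2641, 0.0999]
tool_rot: [0.724, 0.69, 0.003, 0.001]
force: [-0.2, 1.0, 0.2]
finger_gap: 0.072
```

>>> drive_tool(linear=[[0,0,0],[0,0,0],[0,0,0]], rot=[[0,0,0],[0,0,0],[0,0,0]], hand=[3,3,3])

```text
t: 4.73
tcp_pos: [0.6216, 0.2642, 0.1004]
tool_rot: [0.724, 0.69, 0.004, 0.001]
force: [-0.7, -0.3, 0.9]
finger_gap: 0.077
```

```bash
python3 - <<'E'
from h import *
s=manip.sense();print(s)
look('wrist',[('pin_mid_center',.036)],'w3.png')
print(manip.sense()['tcp_pos'])
E
```

```text
{'t': 4.7333, 'q': array([0.23634651, 0.84412174, 1.43018032, 0.00166254, 0.85927615,
       0.28353996]), 'qd': array([-0.00158252,  0.00100018, -0.0040616 ,  0.00036721, -0.00173009,
       -0.00062745]), 'tau': array([ 2.81544845e-02, -5.19941819e+01, -1.26493639e+01,  3.03214190e-03,
       -2.94302136e-02, -5.58184329e-04]), 'tcp_pos': array([0.6215757 , 0.26416947, 0.10036842]), 'tool_rot': array([0.72396064, 0.68982935, 0.00378351, 0.00146352]), 'force': array([-0.70169433, -0.27844141,  0.8679199 ]), 'ft_torque': array([ 0.007418  , -0.03500704, -0.06024113]), 'finger_gap': 0.07743554086463866}
pin_mid_center 0.66 [316.9 261.6] [0.621  0.2625 0.036 ]
pin_mid_center 0.3 [201.2 229.6] [0.5683 0.2817 0.036 ]
[0.62149476 0.26414304 0.10029474]
```

View pics/w3.png

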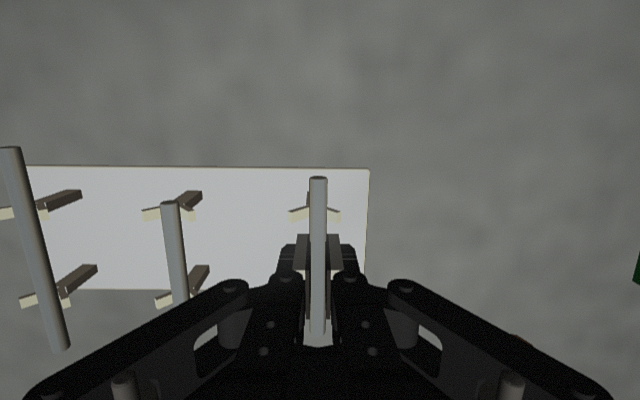

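The pin lies along the closed pads (column 317, rows 178–340), so it looks gripped. Lifting it and moving to where I can see the jamb.

>>> drive_tool(linear=[[0,0,-15],[0,0,-20],[0,0,-20],[0,0,-20],[0,0,-20],[0,0,0]], rot=[[0,0,0],[0,0,0],[0,0,0],[0,0,0],[0,0,0],[0,0,0]], hand=[3,3,3,3,3,3])

```text
t: 5.33
tcp_pos: [0.6204, 0.2635, 0.2014]
tool_rot: [0.724, 0.69, 0.002, 0.001]
force: [1.3, 0.3, -0.5]
finger_gap: 0.073
```

```bash
python3 - <<'E'
from h import *
print(manip.sense()['finger_gap'],manip.sense()['tcp_pos']); plan([.535,-.01,.22],-1)
E
```

```text
0.07285613809629908 [0.62044779 0.26350939 0.20141389]
n 9 lin [[-30.8, -8.0, -2.2], [-30.8, -8.1, -2.2], [-30.8, -8.2, -2.1], [-30.7, -8.3, -2.1], [-30.7, -8.4, -2.1], [-30.7, -8.5, -2.1], [-30.6, -8.6, -2.1], [-30.6, -8.7, -2.1], [-30.6, -8.9, -2.1]] rot [0.03, -0.01, -0.2] q [0.24 0.71 1.39 0.   1.04 0.28] F [ 1.3  0.3 -0.5]
```

>>> drive_tool(linear=[[-31,-8,-2],[-31,-8,-2],[-31,-8,-2],[-31,-8,-2],[-31,-8,-2],[-31,-9,-2],[-31,-9,-2],[-31,-9,-2],[-30,-9,-2],[0,0,0],[0,0,0],[0,0,0]], rot=[[0,0,-0.2],[0,0,-0.2],[0,0,-0.2],[0,0,-0.2],[0,0,-0.2],[0,0,-0.2],[0,0,-0.2],[0,0,-0.2],[0,0,-0.2],[0,0,0],[0,0,0],[0,0,0]], hand=[3,3,3,3,3,3,3,3,3,3,3,3])

```text
t: 6.33
tcp_pos: [0.5327, -0.0213, 0.2232]
tool_rot: [0.711, 0.703, 0.008, 0.005]
force: [0.3, -0.3, 0.6]
finger_gap: 0.077
```

```bash
python3 - <<'E'
from h import *
s=manip.sense();print(s['tcp_pos'],s['qd'].round(3),s['finger_gap'])
look('wrist',[('jamb_hole',.055),('cradle',.055),('pin_mid_center',s['tcp_pos'][2]-.064)],'w4.png')
print(manip.sense()['tcp_pos'],cam('wrist'))
E
```

```text
[ 0.53269217 -0.02132408  0.22319773] [-0.003 -0.005  0.003  0.011  0.002  0.004] 0.0766748597908172
jamb_hole 0.85 [321.3 188.8] [ 0.5381 -0.0156  0.055 ]
cradle 0.66 [314.6  67.9] [0.5339 0.0735 0.055 ]
cradle 0.36 [155.6 227.5] [ 0.4036 -0.0461  0.055 ]
pin_mid_center 0.85 [321.6 259.6] [ 0.5351 -0.0216  0.1592]
[ 0.53294466 -0.01991493  0.22296978] (array([[314.87158772,   0.        , 317.53646158],
       [  0.        , 314.87158772, 193.05896986],
       [  0.        ,   0.        ,   1.        ]]), array([-2.85696709,  0.01417018, -0.02397144]), array([-0.53630812, -0.02582231,  0.28893559]))
```

View pics/w4.png

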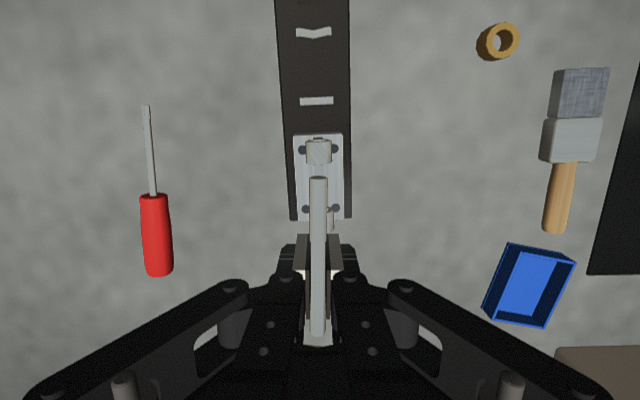

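The view shows the pin held at column 317. The jamb base runs from (275,0)–(348,0) down to (290,218)–(351,218), with the V tops at rows 32 and 101 and the +y knuckle at (318,150).

```bash
python3 - <<'E'
from h import *
img=cv2.imread('pics/w4.png'); cv2.imwrite('pics/w4c.png',cv2.resize(img[0:240,240:400],None,fx=3.3,fy=2.5,interpolation=cv2.INTER_CUBIC))
def L(a,b,z):
    A=p2w('wrist',a,z);B=p2w('wrist',b,z);d=A-B;print(A.round(4),B.round(4),np.degrees(np.arctan2(d[1],d[0])).round(2),((A+B)/2).round(4))
L((275,0),(290,218),.012);L((348.5,0),(351.5,218),.012)
L((296,32),(331,32),.059);L((300,101),(333,100.5),.059)
L((306,150),(332,150),.055)
E
```

```text
[0.5035 0.1292 0.012 ] [ 0.5095 -0.0546  0.012 ] 91.86 [0.5065 0.0373 0.012 ]
[0.5617 0.129  0.012 ] [ 0.5683 -0.0554  0.012 ] 92.05 [0.565  0.0368 0.012 ]
[0.5215 0.0972 0.059 ] [0.5452 0.0971 0.059 ] 179.77 [0.5334 0.0972 0.059 ]
[0.5232 0.0524 0.059 ] [0.5468 0.0526 0.059 ] -179.59 [0.535  0.0525 0.059 ]
[0.5268 0.0167 0.055 ] [0.5466 0.0165 0.055 ] 179.43 [0.5367 0.0166 0.055 ]
```

View pics/w4c.png

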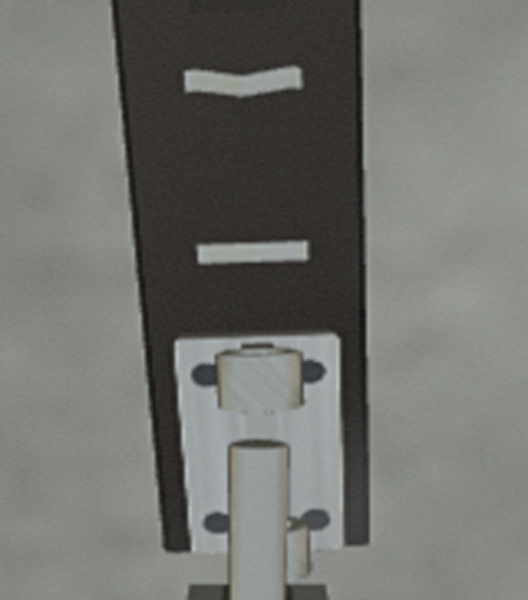

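Jamb hole ≈ (0.537, −0.012) with the axis at 92°, so the cradle is at ≈ (0.534, 0.075).

```bash
python3 - <<'E'
from h import *
plan([.5342,.0755,.16],2)
E
```

```text
n 4 lin [[23.8, -0.2, 15.9], [23.8, 0.2, 15.8], [23.8, 0.5, 15.8], [23.8, 0.8, 15.8]] rot [0.26, -0.06, -0.63] q [-0.25  0.52  1.75  0.01  0.86 -0.25] F [-0.4 -0.  -1. ]
```

>>> drive_tool(linear=[[24,0,16],[24,0,16],[24,0,16],[22,1,16],[0,0,0],[0,0,0],[0,0,0]], rot=[[0.26,-0.06,-0.63],[0.26,-0.06,-0.63],[0.26,-0.06,-0.63],[0.26,-0.06,-0.63],[0,0,0],[0,0,0],[0,0,0]], hand=[3,3,3,3,3,3,3])

```text
t: 7.12
tcp_pos: [0.537, 0.0834, 0.1571]
tool_rot: [0.69, 0.723, 0.001, 0.003]
force: [-0.2, -0.0, -0.1]
finger_gap: 0.074
```

```bash
python3 - <<'E'
from h import *
print(manip.sense()['tcp_pos'])
plan([.5342,.0755,.16],2,1)
look('wrist',[('cradle',.055),('pin_mid_center',manip.sense()['tcp_pos'][2]-.064)],'w5.png')
E
```

```text
[0.53702019 0.083443   0.15709601]
n 1 lin [[-7.8, -3.2, -2.9]] rot [0.3, 0.12, 0.67] q [-0.05  0.64  1.76 -0.    0.74 -0.1 ] F [-0.2 -0.  -0.1]
cradle 0.58 [313.8 242. ] [0.5351 0.0737 0.055 ]
pin_mid_center 0.6 [315.7 259.9] [0.5359 0.0826 0.0931]
```

View pics/w5.png

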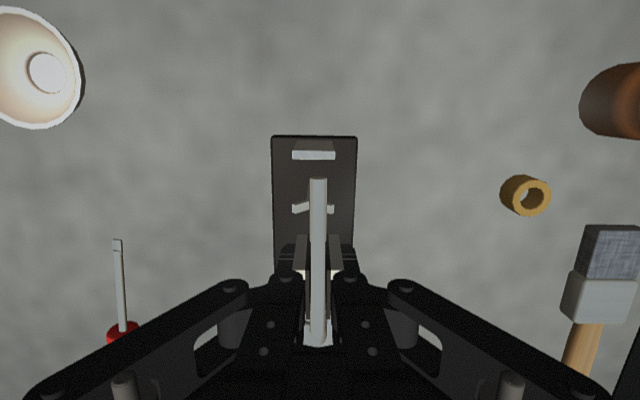

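The pin is over the cradle, about 3 mm to +x and 8 mm to +y. Its column is 318 against the V at 313. Correcting while lowering.

>>> drive_tool(linear=[[-2,-0.8,4],[-2,-0.8,6],[-2,-0.8,6],[-2,-0.8,6],[0,0,0],[0,0,0]], rot=[[0,0,0.2],[0,0,0.2],[0,0,0.2],[0,0,0.2],[0,0,0],[0,0,0]], hand=[3,3,3,3,3,3])

```text
t: 7.77
tcp_pos: [0.5361, 0.0694, 0.1356]
tool_rot: [0.699, 0.715, 0.003, 0.005]
force: [0.0, 0.8, -0.2]
finger_gap: 0.075
```

```bash
python3 - <<'E'
from h import *
print(manip.sense()['tcp_pos'])
plan([.5342,.0755,.121],2,1)
E
```

```text
[0.53612285 0.06943795 0.13560977]
n 1 lin [[6.1, -2.0, 14.6]] rot [0.67, 0.18, -0.68] q [-0.08  0.67  1.78 -0.    0.68 -0.1 ] F [ 0.   0.8 -0.2]
```

>>> drive_tool(linear=[[1.2,-0.7,3],[1.2,-0.7,3],[1.2,-0.7,3],[0,0,2],[0,0,0],[0,0,0]], rot=[[0.2,0,-0.2],[0.2,0,-0.2],[0.2,0,-0.1],[0,0,0],[0,0,0],[0,0,0]], hand=[3,3,3,3,3,3])

```text
t: 8.27
tcp_pos: [0.5338, 0.0733, 0.1231]
tool_rot: [0.695, 0.719, -0.001, 0.001]
force: [0.1, -0.1, -0.7]
finger_gap: 0.074
```

```bash
python3 - <<'E'
from h import *
print(manip.sense()['tcp_pos'])
plan([.5342,.0755,.121],2,1)
E
```

```text
[0.53378185 0.07332391 0.12308273]
n 1 lin [[2.2, 0.5, 2.1]] rot [-0.03, 0.17, -0.13] q [-0.07  0.69  1.78 -0.    0.66 -0.1 ] F [ 0.1 -0.1 -0.7]
```

>>> drive_tool(linear=[[0.5,0,1.2],[0.5,0,1.2],[0,0,1],[0,0,0],[0,0,0]], rot=[[0,0,0],[0,0,0],[0,0,0],[0,0,0],[0,0,0]], hand=[3,3,3,3,3])

```text
t: 8.68
tcp_pos: [0.534, 0.0748, 0.1197]
tool_rot: [0.695, 0.719, -0.001, 0.001]
force: [1.1, -0.3, -0.5]
finger_gap: 0.081
```

Now at the resting height. Opening and retreating.

>>> drive_tool(linear=[[0,0,0],[0,0,0],[0,0,0],[0,0,0],[0,0,0],[0,0,-10],[0,0,-20],[0,0,-30],[0,0,-30],[-15,0,-20],[-15,0,0],[0,0,0],[0,0,0],[0,0,0]], rot=[[0,0,0],[0,0,0],[0,0,0],[0,0,0],[0,0,0],[0,0,0],[0,0,0],[0,0,0],[0,0,0],[0,0,0],[0,0,0],[0,0,0],[0,0,0],[0,0,0]], hand=[30,30,30,30,30,35,40,40,40,40,40,40,40,40])

```text
t: 9.85
tcp_pos: [0.5345, 0.045, 0.2395]
tool_rot: [0.695, 0.719, -0.0, 0.002]
force: [-1.2, 0.6, -0.5]
finger_gap: 0.47
```

```bash
python3 - <<'E'
from h import *
s=manip.sense();print(s['tcp_pos'],s['qd'].round(3))
img,c=look('wrist',[('jamb_hole',.055),('cradle',.055),('pin_mid_center',.055)])
save(img[60:400,180:460],'w6.png')
E
```

```text
[0.53453182 0.04498244 0.23952634] [ 0.005 -0.01   0.005  0.009  0.004  0.007]
jamb_hole 0.56 [317.6 253.4] [ 0.5364 -0.0155  0.055 ]
jamb_hole 0.42 [320.8 151.5] [0.5358 0.0764 0.055 ]
cradle 0.93 [317.1 155.1] [0.5329 0.0734 0.055 ]
cradle 0.42 [536.  256.5] [ 0.7334 -0.012   0.055 ]
pin_mid_center 0.58 [319.4 152.2] [0.5347 0.0758 0.055 ]
```

View pics/w6.png

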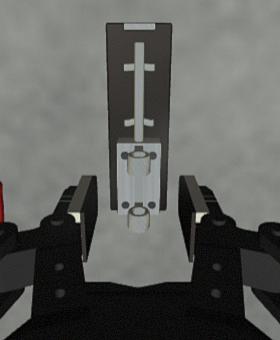

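The crop shows the pin lying in both Vs (column 139, rows 42–142), clear of the stop and the knuckle. Now to the leaf stand.

```bash
python3 - <<'E'
from h import *
def L(a,b,z):
    A=p2w('wrist',a,z);B=p2w('wrist',b,z);d=A-B;print(A.round(4),B.round(4),np.degrees(np.arctan2(d[1],d[0])).round(2),((A+B)/2).round(4))
L((319,103),(319,201),.057)           # pin
L((287,83),(290,270),.012);L((351,83),(352,270),.012)
print('proj hole',w2p('wrist',[.5372,-.012,.065]),w2p('wrist',[.5372-.035*.0275,-.012+.0275,.065]))
plan([.555,-.31,.25],-8)
E
```

```text
[0.5322 0.1147 0.057 ] [0.5352 0.0354 0.057 ] 92.14 [0.5337 0.075  0.057 ]
[0.5033 0.1302 0.012 ] [ 0.508  -0.0577  0.012 ] 91.44 [0.5056 0.0362 0.012 ]
[0.5603 0.1322 0.012 ] [ 0.5739 -0.0553  0.012 ] 94.14 [0.5671 0.0385 0.012 ]
proj hole [[319.33816037 256.1894153 ]] [[319.42739798 226.58828353]]
n 11 lin [[-32.4, 0.8, -0.9], [-32.3, 1.3, -0.9], [-32.3, 1.8, -1.0], [-32.3, 2.3, -1.0], [-32.2, 2.8, -1.0], [-32.2, 3.3, -1.0], [-32.1, 3.8, -1.0], [-32.1, 4.3, -1.0], [-32.0, 4.9, -1.0], [-31.9, 5.4, -1.0], [-31.8, 5.9, -1.0]] rot [0.0, 0.02, 0.91] q [-0.12  0.5   1.72 -0.    0.92 -0.15] F [-0.4 -0.4  0.1]
```

>>> drive_tool(linear=[[-32,1,-1],[-32,1,-1],[-32,2,-1],[-32,2,-1],[-32,3,-1],[-32,3,-1],[-32,4,-1],[-32,4,-1],[-32,5,-1],[-32,5,-1],[-25,6,-1],[0,0,0],[0,0,0],[0,0,0]], rot=[[0,0,0.9],[0,0,0.9],[0,0,0.9],[0,0,0.9],[0,0,0.9],[0,0,0.9],[0,0,0.9],[0,0,0.9],[0,0,0.9],[0,0,0.9],[0,0,0.9],[0,0,0],[0,0,0],[0,0,0]], hand=[40,40,40,40,40,40,40,40,40,40,40,40,40,40])

```text
t: 11.22
tcp_pos: [0.5549, -0.3094, 0.2365]
tool_rot: [0.753, 0.658, -0.005, -0.009]
force: [-0.0, 0.9, -0.2]
finger_gap: 0.465
```

```bash
python3 - <<'E'
from h import *
s=manip.sense();print(s['tcp_pos'],s['qd'].round(3))
img,c=look('wrist',[('leaf_fit_center',.061),('leaf_wide_center',.061),('leaf_fit_hole',.02),('leaf_stand',0)])
np.savez('c7.npz',K=c[0],r=c[1],t=c[2])
sc=cv2.cvtColor(cams.snapshot('scene'),cv2.COLOR_RGB2BGR)[140:200,210:295]
for l in('leaf_fit_center','leaf_wide_center'):
    for d in cams.spot_point(l,'scene')[:2]: print('scene',l,d['score'],d['at'])
a=cv2.resize(sc,None,fx=4.5,fy=4.5,interpolation=cv2.INTER_CUBIC)
w=cv2.cvtColor(img,cv2.COLOR_RGB2BGR)[0:400,140:530]
o=np.zeros((400,390+a.shape[1],3),np.uint8);o[:,:390]=w;o[:a.shape[0],390:]=a;cv2.imwrite('pics/w7.png',o)
E
```

```text
[ 0.55485697 -0.30943754  0.23654655] [0.005 0.013 0.018 0.012 0.011 0.004]
leaf_fit_center 0.95 [366.5 139.3] [ 0.5941 -0.2705  0.061 ]
leaf_wide_center 0.82 [257.7 134.1] [ 0.5109 -0.2554  0.061 ]
leaf_fit_hole 0.68 [360.3 136.2] [ 0.5937 -0.2724  0.02  ]
leaf_stand 0.87 [314.  128.1] [ 0.5524 -0.2613  0.    ]
scene leaf_fit_center 0.58 [233.7, 161.8]
scene leaf_wide_center 0.75 [270.2, 156.1]
```

View pics/w7.png

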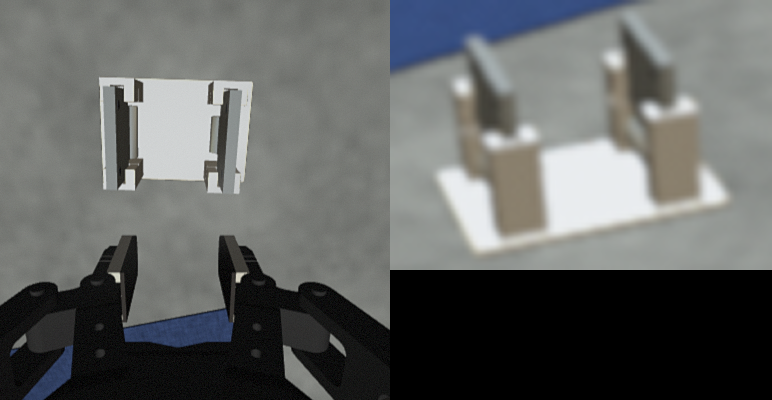

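The wrist view (left part) shows the left leaf's knuckle as the longer one (rows 106–160) and the right leaf's as shorter (rows 116–153). So the right leaf, at x≈0.594, is the fitting one, as the detectors also say. Moving above it for a centred look.

```bash
python3 - <<'E'
from h import *
z=np.load('c7.npz');c=(z['K'],z['r'],z['t'])
for u in((239,78.5),(393,83.5),(385,182),(242,178)): print(p2w('wrist',u,.006,c).round(4))
plan([.5945,-.305,.20],-5)
E
```

```text
[ 0.4912 -0.2081  0.006 ]
[ 0.6287 -0.2311  0.006 ]
[ 0.6148 -0.3216  0.006 ]
[ 0.4754 -0.2995  0.006 ]
n 2 lin [[4.4, 19.6, 18.5], [4.0, 19.5, 18.6]] rot [-0.54, -0.15, -1.34] q [-0.68  0.62  1.46 -0.01  1.08 -0.54] F [-0.   0.7  0.1]
```

>>> drive_tool(linear=[[0,10,8],[1,10,9],[1,10,9],[1,10,9],[0,0,0],[0,0,0]], rot=[[-0.25,0,0.4],[-0.25,0,0.4],[-0.25,0,0.4],[-0.25,0,0.2],[0,0,0],[0,0,0]], hand=[40,40,40,40,40,40])

```text
t: 12.12
tcp_pos: [0.6002, -0.3105, 0.1978]
tool_rot: [0.761, 0.648, 0.002, -0.001]
force: [-0.0, -0.8, 0.7]
finger_gap: 0.468
```

```bash
python3 - <<'E'
from h import *
s=manip.sense();print(s['tcp_pos'],s['qd'].round(3),R.from_quat(s['tool_rot']).as_matrix().round(3).tolist())
img,c=look('wrist',[('leaf_fit_center',.061),('leaf_fit_hole',.02)])
print(manip.sense()['tcp_pos'])
a=np.array([.16,.987,0]);b=np.array([.987,-.16,0]);C=np.array([.5945,-.2719,.086])
print('pred top corners',w2p('wrist',[C+a*i+b*j for i in(-.036,.036) for j in(-.004,.004)],c).round(1).tolist())
save(cv2.resize(img[60:320,220:440],None,fx=2,fy=2),'w8.png')
plan([.5945,-.272,.15],-9.2)
E
```

```text
[ 0.60019523 -0.31046874  0.19775119] [ 0.013  0.045 -0.017  0.007 -0.016  0.006] [[0.159, 0.987, 0.002], [0.987, -0.159, 0.004], [0.005, 0.001, -1.0]]
leaf_fit_hole 0.56 [301.8 145.2] [ 0.5935 -0.2703  0.02  ]
[ 0.59950507 -0.31062015  0.198714  ]
pred top corners [[293.0, 220.1], [305.9, 220.1], [290.5, 99.0], [304.9, 99.0]]
n 2 lin [[18.6, -5.6, 24.4], [18.6, -5.6, 24.4]] rot [0.04, -0.12, 0.01] q [-0.64  0.71  1.38  0.01  1.04 -0.49] F [-0.1  0.3  0.2]
```

View pics/w8.png

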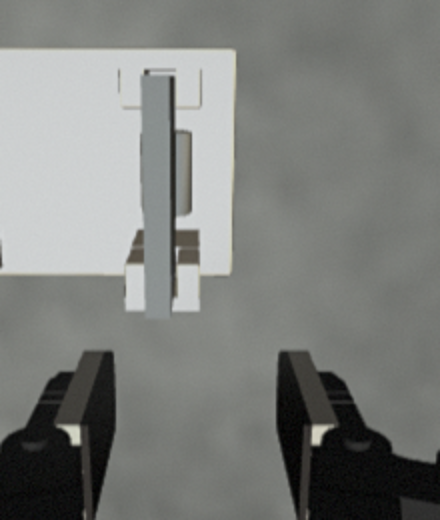

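The leaf's top face (crop columns 141–171, rows 75–318) matches the predicted corners to about 1 px. Its knuckle scales to about 33 mm, so this is the fitting leaf.

>>> drive_tool(linear=[[10,-3,6],[10,-2,8],[6,-2,8],[3,-1,8],[2,-1,4],[0,0,0],[0,0,0]], rot=[[0,0,0],[0,0,0],[0,0,0],[0,0,0],[0,0,0],[0,0,0],[0,0,0]], hand=[40,40,40,40,40,40,40])

```text
t: 12.85
tcp_pos: [0.5936, -0.2739, 0.1624]
tool_rot: [0.761, 0.648, 0.002, -0.001]
force: [-0.3, 0.4, 0.2]
finger_gap: 0.469
```

```bash
python3 - <<'E'
from h import *
print(manip.sense()['tcp_pos']);plan([.5945,-.272,.12],-9.2,1)
E
```

```text
[ 0.59363481 -0.27392249  0.16237583]
n 1 lin [[1.8, 0.5, 42.4]] rot [0.03, -0.26, 0.02] q [-0.6   0.74  1.46  0.01  0.94 -0.45] F [-0.3  0.4  0.2]
```

>>> drive_tool(linear=[[0.5,0.2,8],[0.5,0.2,9],[0.5,0.2,9],[0,0,9],[0,0,6],[0,0,2],[0,0,0],[0,0,0]], rot=[[0,-0.1,0],[0,-0.1,0],[0,-0.1,0],[0,0,0],[0,0,0],[0,0,0],[0,0,0],[0,0,0]], hand=[40,40,40,40,40,40,40,40])

```text
t: 13.52
tcp_pos: [0.5948, -0.2738, 0.1139]
tool_rot: [0.762, 0.648, -0.0, 0.001]
force: [0.1, 0.3, -0.3]
finger_gap: 0.47
```

```bash
python3 - <<'E'
from h import *
print(manip.sense()['tcp_pos']);plan([.5945,-.272,.12],-9.2,1)
E
```

```text
[ 0.59484698 -0.2738493   0.11391384]
n 1 lin [[1.8, -0.6, -6.1]] rot [0.05, 0.1, -0.06] q [-0.6   0.81  1.48 -0.    0.85 -0.44] F [ 0.1  0.3 -0.3]
```

>>> drive_tool(linear=[[0.6,-0.1,-2],[0.6,-0.1,-2],[0,0,-2],[0,0,0],[0,0,0]], rot=[[0,0,0],[0,0,0],[0,0,0],[0,0,0],[0,0,0]], hand=[40,40,40,40,40])

```text
t: 13.93
tcp_pos: [0.5956, -0.2731, 0.1222]
tool_rot: [0.762, 0.648, 0.0, 0.002]
force: [-0.3, 0.1, 0.0]
finger_gap: 0.468
```

>>> drive_tool(linear=[[0,0,0],[0,0,0],[0,0,0],[0,0,0],[0,0,0],[0,0,0],[0,0,0],[0,0,0]], rot=[[0,0,0],[0,0,0],[0,0,0],[0,0,0],[0,0,0],[0,0,0],[0,0,0],[0,0,0]], hand=[3,3,3,3,3,3,3,3], force=70)

```text
t: 14.6
tcp_pos: [0.5954, -0.2731, 0.1232]
tool_rot: [0.762, 0.648, -0.0, 0.003]
force: [-0.5, 0.9, 0.2]
finger_gap: 0.083
```

```bash
python3 - <<'E'
from h import *
s=manip.sense();print(s['tcp_pos'],s['force'],R.from_quat(s['tool_rot']).as_matrix().round(4).tolist())
E
```

```text
[ 0.59544236 -0.27311834  0.12319698] [-0.45778753  0.93928038  0.22243333] [[0.1607, 0.987, 0.0031], [0.987, -0.1607, -0.0041], [-0.0036, 0.0037, -1.0]]
```

>>> drive_tool(linear=[[0,0,-8],[0,0,-12],[0,0,-15],[0,0,-20],[0,0,-25],[0,0,-25],[0,0,-20],[0,0,-10],[0,0,0],[0,0,0]], rot=[[0,0,0],[0,0,0],[0,0,0],[0,0,0],[0,0,0],[0,0,0],[0,0,0],[0,0,0],[0,0,0],[0,0,0]], hand=[3,3,3,3,3,3,3,3,3,3])

```text
t: 15.43
tcp_pos: [0.5937, -0.2712, 0.2657]
tool_rot: [0.762, 0.648, -0.0, 0.0]
force: [-0.6, -0.2, -2.6]
finger_gap: 0.082
```

```bash
python3 - <<'E'
from h import *
s=manip.sense();print(s['tcp_pos'],s['finger_gap'])
a=np.array([-.0366,.9993]);h=np.array([.5369,-.012]);plan([*(h-a*.001),.245],2.1)
E
```

```text
[ 0.59371736 -0.27117623  0.26571559] 0.08249505121021813
n 8 lin [[30.7, -12.2, 2.6], [31.0, -11.4, 2.6], [31.3, -10.7, 2.6], [31.5, -9.9, 2.6], [31.8, -9.1, 2.6], [32.0, -8.3, 2.6], [32.2, -7.5, 2.6], [32.4, -6.7, 2.6]] rot [-0.0, 0.0, -1.42] q [-0.6   0.61  1.4  -0.    1.14 -0.44] F [-0.6 -0.2 -2.6]
```

>>> drive_tool(linear=[[15,-6,2],[25,-10,2],[30,-11,2],[30,-10,2],[31,-9,2],[31,-9,2],[30,-8,2],[25,-6,2],[15,-4,2],[8,-2,1],[4,-1,0],[0,0,0],[0,0,0]], rot=[[0,0,-0.8],[0,0,-1.3],[0,0,-1.4],[0,0,-1.4],[0,0,-1.4],[0,0,-1.4],[0,0,-1.3],[0,0,-1.1],[0,0,-0.6],[0,0,-0.4],[0,0,-0.2],[0,0,0],[0,0,0]], hand=[3,3,3,3,3,3,3,3,3,3,3,3,3])

```text
t: 16.52
tcp_pos: [0.5237, -0.0126, 0.2302]
tool_rot: [0.693, 0.721, -0.007, -0.012]
force: [0.2, -1.4, -1.8]
finger_gap: 0.085
```

```bash
python3 - <<'E'
from h import *
s=manip.sense();print(s['tcp_pos'],s['finger_gap'])
a=np.array([-.0366,.9993]);h=np.array([.5369,-.012]);plan([*(h-a*.001),.225],2.1,1)
look('wrist',[('jamb_hole',.055),('cradle',.055),('leaf_fit_center',s['tcp_pos'][2]-.0622),('leaf_fit_hole',s['tcp_pos'][2]-.1032)],'w9.png')
E
```

```text
[ 0.52365453 -0.01264423  0.23022136] 0.0854742915350632
n 1 lin [[-0.9, 13.4, 4.9]] rot [-1.53, -0.4, 0.2] q [-0.24  0.51  1.74 -0.    0.92 -0.28] F [ 0.2 -1.4 -1.8]
jamb_hole 0.77 [343.1 197. ] [ 0.5392 -0.0145  0.055 ]
cradle 0.64 [340.7  81.7] [0.5317 0.0742 0.055 ]
cradle 0.16 [181.4 224. ] [ 0.4038 -0.0453  0.055 ]
leaf_fit_center 0.58 [315.2 256.1] [ 0.5201 -0.0101  0.168 ]
leaf_fit_hole 0.61 [316.5 222.8] [ 0.5194 -0.0096  0.127 ]
```

View pics/w9.png

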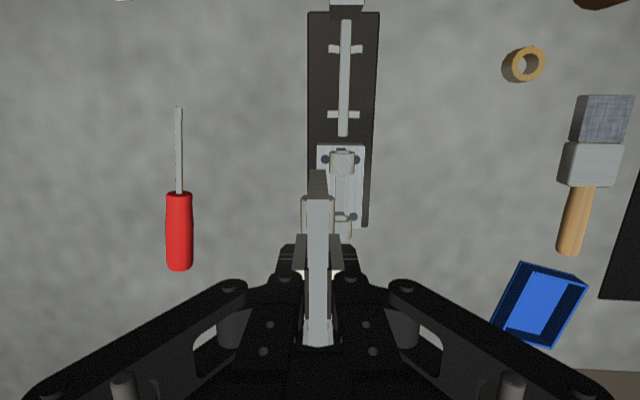

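The view shows the leaf held upright in the jaws (top +y corner at about (318,198), lower corner at row 170). The pin is still in the cradle at (344,20–136). Checking the leaf's offset in the hand against a projection.

```bash
python3 - <<'E'
from h import *
s=manip.sense();p=s['tcp_pos'];T=R.from_quat(s['tool_rot'])
for dx in(-.001,.001,.003):
    print(dx,w2p('wrist',[p+T.apply([dx+.036,y,z]) for z in(.0372,.0872) for y in(-.004,.004)]).round(1).tolist(), 'kn',w2p('wrist',[p+T.apply([dx+.016,y,.1032]) for y in(-.01,.01)]).round(1).tolist())
# pin in cradle: expected hinge axis points at z=.057
def W(u,z): return p2w('wrist',u,z).round(4)
print('pin ends',W((345,20),.057),W((342.5,136),.057))
a=np.array([-.0366,.9993]);h=np.array([.5369,-.012])
print('pred pin ends',w2p('wrist',[[*(h+a*y),.057] for y in(.127,.047)]).round(1).tolist(),'knuckle top',w2p('wrist',[[*(h+a*y),.065] for y in(.036,.019)]).round(1).tolist())
save(cv2.resize(cv2.cvtColor(cv2.imread('pics/w9.png'),cv2.COLOR_BGR2RGB)[120:280,270:390],None,fx=4,fy=4,interpolation=cv2.INTER_CUBIC),'w9c.png')
E
```

```text
-0.001 [[308.6, 207.7], [330.7, 207.7], [311.2, 175.7], [326.8, 175.7]] kn [[301.6, 202.7], [336.0, 202.8]]
0.001 [[308.6, 202.4], [330.7, 202.5], [311.2, 171.9], [326.8, 171.9]] kn [[301.5, 199.5], [336.0, 199.5]]
0.003 [[308.5, 197.1], [330.8, 197.2], [311.2, 168.0], [326.9, 168.1]] kn [[301.5, 196.2], [336.1, 196.2]]
pin ends [0.5329 0.1142 0.057 ] [0.5361 0.0342 0.057 ]
pred pin ends [[344.2, 18.8], [341.3, 135.0]] knuckle top [[341.4, 150.8], [340.9, 172.9]]
```

```bash
python3 - <<'E'
import cv2
g=cv2.imread('pics/w9.png',0)
print('col318',list(zip(range(160,212),g[160:212,317:320].mean(1).round().astype(int))))
print('row215',list(zip(range(294,342),g[214:217,294:342].mean(0).round().astype(int))))
print('row230',list(zip(range(300,336),g[234:237,300:336].mean(0).round().astype(int))))
print('col303',list(zip(range(186,212),g[186:212,302:305].mean(1).round().astype(int))))
print('jamb col 341',list(zip(range(128,185),g[128:185,340:343].mean(1).round().astype(int))))
E
```

```text
col318 [(160, np.int64(161)), (161, np.int64(163)), (162, np.int64(161)), (163, np.int64(161)), (164, np.int64(160)), (165, np.int64(160)), (166, np.int64(161)), (167, np.int64(161)), (168, np.int64(154)), (169, np.int64(115)), (170, np.int64(68)), (171, np.int64(66)), (172, np.int64(67)), (173, np.int64(68)), (174, np.int64(68)), (175, np.int64(65)), (176, np.int64(68)), (177, np.int64(67)), (178, np.int64(66)), (179, np.int64(68)), (180, np.int64(68)), (181, np.int64(70)), (182, np.int64(72)), (183, np.int64(69)), (184, np.int64(70)), (185, np.int64(69)), (186, np.int64(71)), (187, np.int64(72)), (188, np.int64(69)), (189, np.int64(68)), (190, np.int64(71)), (191, np.int64(72)), (192, np.int64(72)), (193, np.int64(70)), (194, np.int64(73)), (195, np.int64(71)), (196, np.int64(74)), (197, np.int64(72)), (198, np.int64(71)), (199, np.int64(115)), (200, np.int64(149)), (201, np.int64(149)), (202, np.int64(148)), (203, np.int64(146)), (204, np.int64(147)), (205, np.int64(145)), (206, np.int64(148)), (207, np.int64(146)), (208, np.int64(146)), (209, np.int64(147)), (210, np.int64(147)),
[... 3002 characters left out ...]
3, np.int64(115)), (154, np.int64(129)), (155, np.int64(150)), (156, np.int64(152)), (157, np.int64(151)), (158, np.int64(148)), (159, np.int64(149)), (160, np.int64(148)), (161, np.int64(149)), (162, np.int64(149)), (163, np.int64(149)), (164, np.int64(152)), (165, np.int64(151)), (166, np.int64(150)), (167, np.int64(150)), (168, np.int64(150)), (169, np.int64(149)), (170, np.int64(149)), (171, np.int64(150)), (172, np.int64(150)), (173, np.int64(151)), (174, np.int64(154)), (175, np.int64(145)), (176, np.int64(143)), (177, np.int64(150)), (178, np.int64(149)), (179, np.int64(149)), (180, np.int64(150)), (181, np.int64(148)), (182, np.int64(149)), (183, np.int64(149)), (184, np.int64(150))]
```

The viewer's limit is reached, so I'll go on with numbers only. In hand the leaf sits about +2.4 mm along tool x and −0.8 mm along tool y. Moving above the gap and measuring again there.

>>> drive_tool(linear=[[0,2.5,4],[0,3.5,6],[0,3.5,7],[0,3,7],[0,2,4],[0,0,0],[0,0,0],[0,0,0]], rot=[[-0.4,-0.1,0],[-0.4,-0.1,0],[-0.4,-0.1,0],[-0.3,-0.1,0],[0,0,0],[0,0,0],[0,0,0],[0,0,0]], hand=[3,3,3,3,3,3,3,3])

```text
t: 17.43
tcp_pos: [0.5407, -0.0145, 0.1988]
tool_rot: [0.694, 0.72, 0.001, 0.002]
force: [0.3, -0.5, -2.5]
finger_gap: 0.083
```

```bash
cat >> h.py <<'E'
def avg(n=1):
    return manip.sense()
def meas(h,f,hz=.1032):
    s=manip.sense();c=cam('wrist');img=cams.snapshot('wrist');s2=manip.sense();save(img,f)
    p=s['tcp_pos'];T=R.from_quat(s['tool_rot']);g=img.mean(2)
    print('tcp',p.round(4),'after',s2['tcp_pos'].round(4),'z',T.as_matrix()[:,2].round(4),'yaw',np.degrees(np.arctan2(*T.as_matrix()[[1,0],1])).round(2),'gap',s['finger_gap'],'F',s['force'].round(1))
    a=np.array([-.0366,.9993])
    J=lambda y,z,x=0:[*(h+a*y+np.array([a[1],-a[0]])*x),z]
    print('pred: knuckle',w2p('wrist',[J(.036,.065),J(.019,.065),J(.0275,.055,-.01),J(.0275,.055,.01)],c).round(1).tolist(),'V',w2p('wrist',[J(.062,.059,-.009),J(.067,.059,-.009),J(.107,.059,-.009),J(.112,.059,-.009)],c).round(1).tolist(),'pin',w2p('wrist',[J(.067,.055,-.004),J(.067,.055,.004)],c).round(1).tolist())
    print('leaf top/bot',w2p('wrist',[p+T.apply([.036,0,z]) for z in(hz-.066,hz-.016)],c).round(1).tolist())
    return img,g,c
def prof(g,rc,lo,hi,k=2):
    """edges (sub-pixel) along a column 'c' / row 'r'"""
    v=g[lo:hi,rc[1]-k:rc[1]+k+1].mean(1) if rc[0]=='c' else g[rc[1]-k:rc[1]+k+1,lo:hi].mean(0)
    d=np.diff(v); print(rc,[(int(i+lo),int(d[i])) for i in range(len(d)) if abs(d[i])>14])
E
python3 - <<'E'
from h import *
img,g,c=meas(np.array([.5373,-.013]),'w10.png')
u=int(w2p('wrist',[.5367,.0145,.065],c)[0][0])
prof(g,('c',u),5,215);prof(g,('c',u-12),5,215);prof(g,('c',317),130,220)
plan([.5381,-.0154,.19],2.1,1)
for l in('jamb_hole','leaf_fit_hole','cradle'):
    for d in cams.spot_point(l,'wrist')[:1]:print(l,d['score'],d['at'])
E
```

```text
tcp [ 0.5407 -0.0145  0.1988] after [ 0.5407 -0.0145  0.1989] z [ 0.0038 -0.001  -1.    ] yaw 2.06 gap 0.0825966737682843 F [ 0.3 -0.5 -2.5]
pred: knuckle [[312.7, 155.0], [312.8, 180.2], [298.5, 164.7], [327.4, 164.7]] V [[298.8, 113.6], [298.7, 105.6], [297.6, 37.3], [297.5, 28.2]] pin [[306.6, 105.5], [318.8, 105.5]]
leaf top/bot [[319.6, 205.1], [319.0, 173.8]]
('c', 313) [(134, -32), (135, -79), (144, 34), (145, 50), (146, 20), (147, -33), (148, -72), (150, 23), (151, 48), (152, 26), (153, -20), (154, -25), (155, 19), (156, 21), (168, -35), (169, -43), (198, 47), (199, 35)]
('c', 301) [(28, 50), (29, 42), (37, -28), (38, -61), (39, -17), (104, 22), (105, 64), (106, 36), (113, -45), (114, -56), (144, 42), (145, 43), (151, -28), (152, -46), (154, 35), (155, 18), (195, -21), (196, -20)]
('c', 317) [(134, -23), (135, -39), (144, 33), (145, 48), (146, 19), (147, -24), (148, -48), (151, 33), (152, 32), (153, -19), (154, -22), (155, 26), (156, 16), (168, -35), (169, -43), (198, 43), (199, 37)]
n 1 lin [[-0.8, -2.6, 8.9]] rot [0.22, 0.07, -0.04] q [-0.23  0.57  1.74 -0.    0.83 -0.27] F [-0.9  0.1 -2.7]
jamb_hole 0.74 [309.9, 205.9]
leaf_fit_hole 0.68 [317.4, 224.6]
cradle 0.67 [574.9, 213.4]
```

```bash
python3 - <<'E'
from h import *
g=cv2.imread('pics/w10.png').astype(float).mean(2);c=cam('wrist');h=np.array([.5373,-.0131]);a=np.array([-.0366,.9993]);b=np.array([.9993,.0366])
for r in(60,75,90,125): prof(g,('r',r),265,365,1)
prof(g,('r',162),285,345,1);prof(g,('r',183),300,335,1);prof(g,('r',212),285,350,1);prof(g,('r',235),295,345,1)
for y in(.0545,.072,.087,.1):
    print(y,w2p('wrist',[[*(h+a*y+b*x),z] for x,z in((-.03,.012),(-.004,.055),(.004,.055),(.03,.012))],c).round(1).tolist())
s=manip.sense();p=s['tcp_pos'];T=R.from_quat(s['tool_rot'])
for x,z,w in((.033,.0372,.004),(.022,.0372,.004),(.036,.075,.004),(.01,.1032,.01)): print('leaf',w2p('wrist',[p+T.apply([x+.0024,y,z]) for y in(-w,w)],c).round(1).tolist())
E
```

```text
('r', 60) [(273, -84), (274, -37), (275, 25), (306, 82), (307, 22), (317, -31), (318, -59), (350, -22), (352, 103)]
('r', 75) [(273, -34), (274, -68), (276, 14), (306, 83), (307, 18), (317, -37), (318, -56), (350, -17), (351, 52), (352, 65)]
('r', 90) [(274, -88), (275, -34), (276, 25), (306, 97), (317, -39), (318, -52), (349, -20), (351, 102)]
('r', 125) [(275, -83), (276, -35), (277, 20), (305, 16), (306, 89), (317, -52), (318, -40), (348, -21), (349, 33), (350, 91)]
('r', 162) [(285, 106), (290, -79), (291, -25), (298, 51), (299, 20), (325, -37), (326, -41), (334, 65), (335, 34), (339, -91), (340, -34)]
('r', 183) [(307, -60), (308, -40), (326, 63), (327, 30)]
('r', 212) [(286, 69), (287, 46), (299, -55), (300, -18), (301, 35), (332, -24), (333, -15), (334, 60), (338, -88), (339, -18), (346, 15), (347, 72)]
('r', 235) [(295, -49), (296, -39), (306, 68), (327, -30), (328, -46), (339, 20)]
0.0545 [[275.5, 120.6], [306.4, 124.9], [318.4, 124.9], [350.5, 120.6]]
0.072 [[274.6, 97.7], [306.2, 97.6], [318.4, 97.6], [351.1, 97.8]]
0.087 [[273.9, 77.4], [306.0, 73.1], [318.5, 73.1], [351.7, 77.5]]
0.1 [[273.2, 59.2], [305.8, 51.0], [318.5, 51.0], [352.3, 59.3]]
leaf [[308.5, 206.6], [330.5, 206.6]]
leaf [[308.7, 234.5], [330.2, 234.6]]
leaf [[310.6, 174.6], [327.5, 174.6]]
leaf [[301.6, 206.9], [335.8, 207.0]]
```

Jamb measurement: V edges, pin and base edges all match hole = (0.5373, −0.0131) to about 0.3 mm. The leaf offset in hand is (+2.4, −0.9) mm, so the TCP target is (0.5383, −0.0155) with final z 0.158.

>>> drive_tool(linear=[[-0.2,-0.5,2],[-0.2,-0.5,2],[-0.2,-0.5,2],[-0.2,-0.4,2],[0,0,0],[0,0,0],[0,0,0]], rot=[[0.05,0,0],[0.05,0,0],[0.05,0,0],[0.05,0,0],[0,0,0],[0,0,0],[0,0,0]], hand=[3,3,3,3,3,3,3])

```text
t: 18.22
tcp_pos: [0.5388, -0.0155, 0.1913]
tool_rot: [0.694, 0.72, 0.0, 0.001]
force: [0.1, -0.0, -2.1]
finger_gap: 0.087
```

```bash
python3 - <<'E'
from h import *
print(manip.sense()['tcp_pos'],manip.sense()['qd'].round(3));plan([.5383,-.0155,.158],2.1,1)
E
```

```text
[ 0.53878655 -0.015525    0.19131692] [-0.     0.002 -0.001  0.    -0.002 -0.001]
n 1 lin [[0.1, -0.6, 33.3]] rot [0.13, 0.1, -0.04] q [-0.24  0.58  1.75 -0.    0.81 -0.27] F [ 0.1 -0.  -2.1]
```

Aligned. Lowering in slow steps while watching the force.

>>> drive_tool(linear=[[0,-0.2,2],[0,-0.2,3],[0,0,3],[0,0,3],[0,0,2],[0,0,0],[0,0,0]], rot=[[0,0,0],[0,0,0],[0,0,0],[0,0,0],[0,0,0],[0,0,0],[0,0,0]], hand=[3,3,3,3,3,3,3])

```text
t: 18.8
tcp_pos: [0.5385, -0.0156, 0.1768]
tool_rot: [0.694, 0.72, 0.0, 0.001]
force: [-0.0, -0.6, -2.7]
finger_gap: 0.08
```

```bash
python3 - <<'E'
from h import *
print(manip.sense()['tcp_pos'],manip.sense()['qd'].round(3));plan([.5383,-.0155,.158],2.1,1)
E
```

```text
[ 0.53850153 -0.01559679  0.17675118] [-0.001  0.009  0.004  0.002 -0.003 -0.001]
n 1 lin [[0.1, -0.2, 18.8]] rot [0.13, 0.1, -0.04] q [-0.24  0.6   1.76 -0.    0.78 -0.27] F [-0.  -0.6 -2.7]
```

```bash
python3 - <<'E'
from h import *
img,g,c=meas(np.array([.5373,-.0131]),'w11.png')
prof(g,('c',301),5,215);prof(g,('c',317),100,220)
for r in(60,90,235): prof(g,('r',r),265,365,1)
s=manip.sense();p=s['tcp_pos'];T=R.from_quat(s['tool_rot'])
print('leaf row235',w2p('wrist',[p+T.apply([.0244,y,.0372]) for y in(-.004,.004)],c).round(1).tolist())
h=np.array([.5373,-.0131]);a=np.array([-.0366,.9993]);b=np.array([.9993,.0366])
for y in(.0745,.092): print(w2p('wrist',[[*(h+a*y+b*x),z] for x,z in((-.03,.012),(-.004,.055),(.004,.055),(.03,.012))],c).round(1).tolist())
E
```

```text
tcp [ 0.5385 -0.0156  0.1768] after [ 0.5384 -0.0156  0.1768] z [ 0.0023 -0.0017 -1.    ] yaw 2.06 gap 0.07963154042949071 F [-0.  -0.6 -2.7]
pred: knuckle [[316.4, 159.7], [316.5, 187.7], [300.4, 170.2], [332.5, 170.2]] V [[301.0, 113.6], [300.8, 104.6], [299.8, 27.6], [299.6, 17.3]] pin [[309.7, 104.5], [323.3, 104.5]]
leaf top/bot [[319.6, 205.1], [319.0, 173.8]]
('c', 301) [(16, 32), (17, 55), (18, 25), (27, -39), (28, -55), (103, 38), (104, 58), (105, 28), (112, -20), (113, -54), (114, -44), (147, 44), (148, 43), (156, -33), (157, -18), (160, -18), (170, 14), (195, -21), (196, -22)]
('c', 317) [(136, -27), (137, -67), (138, -24), (147, 42), (148, 45), (150, -33), (151, -69), (154, 29), (155, 47), (156, 21), (158, -28), (159, -14), (160, 32), (168, -36), (169, -44), (198, 46), (199, 36)]
('r', 60) [(272, -33), (273, -72), (275, 18), (309, 83), (322, -54), (323, -41), (357, -27), (358, 21), (359, 102)]
('r', 90) [(273, -32), (274, -75), (276, 19), (309, 90), (321, -16), (322, -65), (323, -21), (356, -18), (357, 32), (358, 89)]
('r', 235) [(278, -58), (279, -44), (287, 75), (288, 35), (292, -52), (293, -39), (306, 72), (327, -28), (328, -46), (338, 46), (339, 45), (343, -95), (344, -26), (352, 94)]
leaf row235 [[308.6, 234.5], [330.1, 234.5]]
[[274.4, 92.5], [309.6, 91.1], [323.3, 91.1], [358.6, 92.6]]
[[273.4, 66.1], [309.4, 58.6], [323.5, 58.6], [359.6, 66.2]]
```

Everything still matches to within about 0.5 px and the leaf hasn't shifted in the hand. Continuing down.

>>> drive_tool(linear=[[0,-0.1,2],[0,0,3],[0,0,3],[0,0,3],[0,0,2],[0,0,0],[0,0,0]], rot=[[0,0,0],[0,0,0],[0,0,0],[0,0,0],[0,0,0],[0,0,0],[0,0,0]], hand=[3,3,3,3,3,3,3])

```text
t: 19.43
tcp_pos: [0.5386, -0.0157, 0.1625]
tool_rot: [0.694, 0.72, 0.0, 0.002]
force: [0.3, -0.0, -3.2]
finger_gap: 0.085
```

```bash
python3 - <<'E'
from h import *
print(manip.sense()['tcp_pos'],manip.sense()['qd'].round(3));plan([.5383,-.0155,.158],2.1,1)
E
```

```text
[ 0.53863848 -0.01566695  0.16248866] [-0.     0.009  0.003  0.002 -0.003  0.001]
n 1 lin [[0.2, -0.3, 4.5]] rot [0.16, 0.11, -0.04] q [-0.24  0.62  1.77 -0.    0.75 -0.27] F [ 0.3 -0.  -3.2]
```

>>> drive_tool(linear=[[0,-0.1,1.3],[0,-0.1,1.3],[0,0,1.2],[0,0,0],[0,0,0],[0,0,0],[0,0,0]], rot=[[0,0,0],[0,0,0],[0,0,0],[0,0,0],[0,0,0],[0,0,0],[0,0,0]], hand=[3,3,3,3,3,3,3])

```text
t: 20.02
tcp_pos: [0.5386, -0.0157, 0.1585]
tool_rot: [0.694, 0.72, 0.0, 0.002]
force: [-0.4, 0.1, -3.0]
finger_gap: 0.082
```

```bash
python3 - <<'E'
from h import *
img,g,c=meas(np.array([.5373,-.0131]),'w12.png')
prof(g,('c',301),5,215);prof(g,('c',317),100,220)
prof(g,('r',60),265,365,1);prof(g,('r',235),265,365,1)
for l in('jamb_hole','leaf_fit_hole'):
    for n in('scene','top'):
        if l=='jamb_hole': cams.snapshot(n)
        for d in cams.spot_point(l,n)[:1]:print(n,l,round(d['score'],2),d['at'],w2p(n,[.5373,-.0131,.055]).round(1))
print(manip.sense()['tcp_pos'],manip.sense()['qd'].round(4));plan([.5383,-.0155,.158],2.1,1)
E
```

```text
tcp [ 0.5386 -0.0157  0.1585] after [ 0.5387 -0.0157  0.1585] z [ 0.0033 -0.002  -1.    ] yaw 2.06 gap 0.08153193817300736 F [-0.4  0.1 -3. ]
pred: knuckle [[316.0, 165.8], [316.0, 196.4], [298.4, 176.9], [333.6, 176.9]] V [[298.8, 114.8], [298.6, 104.9], [297.3, 19.1], [297.1, 7.4]] pin [[308.4, 104.8], [323.5, 104.8]]
leaf top/bot [[319.6, 205.1], [319.0, 173.8]]
('c', 301) [(7, 44), (8, 49), (9, 16), (19, -41), (20, -52), (103, 22), (104, 66), (105, 38), (113, -16), (114, -51), (115, -50), (151, 37), (152, 44), (153, 14), (160, -23), (161, -49), (162, -21), (164, 32), (165, 20), (195, -18), (196, -22)]
('c', 317) [(140, -34), (141, -77), (147, 14), (148, 15), (151, 34), (152, 47), (153, 18), (154, -22), (155, -56), (156, -28), (159, 17), (160, 50), (161, 27), (164, -26), (165, -20), (166, 37), (168, -34), (169, -47), (198, 46), (199, 35)]
('r', 60) [(268, -34), (269, -73), (271, 17), (307, 15), (308, 74), (309, 17), (322, -48), (323, -49), (360, -20), (361, 18), (362, 104)]
('r', 235) [(275, -91), (276, -21), (284, 83), (285, 26), (295, -51), (296, -40), (306, 74), (327, -29), (328, -43), (338, 43), (339, 45), (345, -99), (346, -24), (354, 31), (355, 73)]
scene jamb_hole 0.66 [307.6, 208.1] [[311.2 207.1]]
scene leaf_fit_hole 0.93 [309.5, 205.6] [[311.2 207.1]]
[ 0.53860257 -0.01569934  0.158459  ] [ 0.0016  0.0008 -0.0001 -0.0005  0.0017 -0.0023]
n 1 lin [[0.2, -0.3, 0.5]] rot [0.18, 0.12, -0.04] q [-0.24  0.63  1.77 -0.    0.74 -0.27] F [-0.3  1.  -2.8]
```

```bash
python3 - <<'E'
from h import *
g=cv2.imread('pics/w12.png').astype(float).mean(2);c=cam('wrist')
for r in(174,178,184,205,212,220): prof(g,('r',r),280,352,1)
h=np.array([.5373,-.0131]);a=np.array([-.0366,.9993]);b=np.array([.9993,.0366])
for y in(.033,.022,.012,0,-.008): print(y,w2p('wrist',[[*(h+a*y+b*x),.055] for x in(-.01,.01)],c).round(1).tolist())
print('leaf knuckle front top pred',w2p('wrist',[[*(h+a*.016),.065]],c))
for x in(296,300,304,330,334): prof(g,('c',x),170,235,0)
E
```

```text
('r', 174) [(282, 37), (283, 108), (288, -14), (289, -49), (290, -34), (298, 43), (299, 24), (308, -61), (309, -32), (325, 71), (331, -35), (332, -36), (340, 28), (341, 46), (342, 16), (347, -100), (348, -28)]
('r', 178) [(282, 31), (283, 117), (297, -61), (299, 24), (308, -72), (325, 33), (326, 51), (331, -38), (333, 49), (347, -100), (348, -23)]
('r', 184) [(282, 28), (283, 119), (297, -71), (299, 30), (307, -63), (308, -31), (326, 49), (327, 20), (331, -38), (332, 35), (333, 46), (347, -87), (348, -18)]
('r', 205) [(283, 50), (284, 78), (299, -54), (300, -18), (301, 33), (332, -19), (333, -33), (334, 68), (346, -88), (347, -18)]
('r', 212) [(283, 35), (284, 106), (299, -55), (300, -19), (301, 35), (332, -24), (333, -17), (334, 63), (346, -86), (347, -14)]
('r', 220) [(283, 24), (284, 115), (299, -28), (300, -44), (301, 36), (305, -33), (306, 35), (328, -16), (329, 14), (332, -29), (334, 62), (345, -25), (346, -66)]
0.033 [[298.3, 167.5], [333.8, 167.5]]
0.022 [[298.6, 186.3], [333.5, 186.3]]
0.012 [[298.9, 202.8], [333.2, 202.8]]
0 [[299.2, 222.0], [332.9, 222.0]]
-0.008 [[299.4, 234.4], [332.7, 234.4]]
leaf knuckle front top pred [[316.03422933 201.67714375]]
('c', 296) [(176, 62), (177, 42), (232, -15), (233, -20)]
('c', 300) [(197, -29), (198, -21), (232, -14), (233, -56)]
('c', 304) [(194, -29), (195, -58), (199, 22), (200, 28), (201, 15), (232, -24), (233, -48)]
('c', 330) [(194, -14), (195, -36), (199, 21), (200, 30), (201, 15), (232, -27), (233, -40)]
('c', 334) [(176, 55), (177, 41), (196, -21), (197, -35), (198, -18), (233, -21)]
```

In this picture the leaf's knuckle sits about 0.6–0.8 mm to +x of the fixed knuckle. Nudging it to centre.

>>> drive_tool(linear=[[0,-0.25,0.1],[0,-0.25,0.1],[0,-0.25,0.1],[0,0,0],[0,0,0],[0,0,0],[0,0,0],[0,0,0]], rot=[[0,0,0],[0,0,0],[0,0,0],[0,0,0],[0,0,0],[0,0,0],[0,0,0],[0,0,0]], hand=[3,3,3,3,3,3,3,3])

```text
t: 21.03
tcp_pos: [0.5378, -0.0157, 0.1581]
tool_rot: [0.694, 0.72, 0.0, 0.002]
force: [0.1, 0.1, -2.8]
finger_gap: 0.084
```

```bash
python3 - <<'E'
from h import *
img,g,c=meas(np.array([.5373,-.0131]),'w13.png')
for r in(90,184,212,235): prof(g,('r',r),290,345,1)
prof(g,('c',317),150,220);prof(g,('c',304),170,235,0)
print(manip.sense()['qd'].round(4))
E
```

```text
tcp [ 0.5378 -0.0157  0.1581] after [ 0.5378 -0.0157  0.1581] z [ 0.0032 -0.002  -1.    ] yaw 2.06 gap 0.08444915925678721 F [ 0.1  0.1 -2.8]
pred: knuckle [[317.6, 166.0], [317.6, 196.6], [299.9, 177.1], [335.2, 177.1]] V [[300.5, 114.9], [300.3, 105.0], [299.1, 18.9], [298.9, 7.3]] pin [[310.1, 104.8], [325.2, 104.8]]
leaf top/bot [[319.6, 205.0], [319.0, 173.7]]
('r', 90) [(309, 45), (310, 52), (323, -26), (324, -59), (325, -14)]
('r', 184) [(298, -29), (299, -48), (300, 37), (301, 15), (307, -58), (308, -32), (326, 53), (327, 26), (332, -18), (333, -30), (334, 85)]
('r', 212) [(299, -53), (300, -20), (301, 35), (332, -24), (333, -16), (334, 62)]
('r', 235) [(295, -49), (296, -40), (306, 74), (327, -30), (328, -46), (338, 42), (339, 47)]
('c', 317) [(151, 32), (152, 48), (153, 22), (154, -20), (155, -52), (156, -35), (159, 17), (160, 49), (161, 29), (164, -24), (165, -24), (166, 31), (168, -34), (169, -46), (198, 43), (199, 37)]
('c', 304) [(194, -32), (195, -46), (199, 21), (200, 27), (201, 17), (232, -24), (233, -50)]
[0.0007 0.0004 0.0013 0.0006 0.0006 0.0006]
```

```bash
python3 - <<'E'
from h import *
print(order.sign_off()); s=manip.sense(); print(s['t'],s['tcp_pos'],s['force'])
E
```

```text
the job is handed in; nothing more can be done
None
the job is handed in; nothing more can be done
```

The job is handed in, at about 21 s of the 58 s allowed. The 80 mm pin went into the V cradle first. Then I took the fitting leaf, the one with the 32 mm knuckle, from the stand and lowered it into the gap, and the gripper is still holding it there.

- **Alignment:** the last wrist image put the leaf's knuckle within about 0.3 mm of the fixed knuckle and the pin, across the axis. Along the axis it is roughly centred in the gap.
- **Height:** the leaf's hole is at about 54.9 mm, against 55 mm wanted. This comes from the arm's pose and how the leaf was gripped, so it could be about 1 mm off.
- **Contact:** the vertical force stayed at about 2.8 N, close to the leaf's own weight, so nothing suggests it touches the block. Joint speeds were near zero.
- **Pin:** it lay in both Vs, clear of the end stop and the knuckle. Later wrist images showed it in the same place.

**Checks that disagreed or were not made**
- One check just before the end showed the leaf 0.6–0.8 mm off to +x, and I nudged it back.
- The scene camera's detection of the leaf's hole was about 2 pixels from where I projected it, which is within that detector's scatter. The top camera found neither hole.
- The first rack picture was taken while the arm was still settling, so I measured the pin again.
- After 12 pictures the viewer was full, so the last checks were pixel measurements only.
- I did not re-check the other pins, the other leaf or the bystanders at the end; nothing I saw suggested they had moved.

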